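Lock the hammer-head stop in the slotted strut and start the guarded station

ROBOT

A 6-joint arm with a two-finger parallel gripper is mounted at the origin on a cart in front of the work surface, level with it; the furniture and walls round the work are solid. World frame = base frame: x ahead of the robot, y to its left, z up, the work surface at z = 0. Lengths are in mm, angles in degrees, forces in N, time in s.
With the tool pointing down it reaches from about 350 to 850 mm from the base axis. Payload 8.1 kg.
Tool frame: the origin (TCP) lies between the finger pads; the fingertips stand 22 mm ahead of it and the grasp point (between the pads) lies 3 mm ahead of it (r.nose_length is the z of the fingertips in the tool frame, in mm); z points along the fingers, x is the direction in which the jaws open and shut, and the axes are right-handed (so a half turn about z gives the same grasp; the last joint's range is limited). The gripper opens to 85 mm and grips with 20 to 120 N. Pads are 22 mm wide; open, the fingers measure 114 mm over their backs; the gripper's body (76 mm by 85 mm) begins 54 mm behind the grasp point. The pads swing forward as they close: fully open they stand 13 mm farther back than shut.
Start: joints at [66.497, 7.471, 85.268, -0, 87.261, -4.893], TCP at [191.45, 568.641, 253.292] pointing down, gripper open.
Joint ranges: [-169.43, 169.43], [-51.17, 129.36], [1.28, 143.12], [-76.62, 256.62], [0, 156.53], [-152.29, 152.29]. Speed limits (degrees/s): [136.94, 136.94, 159.86, 180, 180, 180].

INTERFACE

Orientations are given as [roll, pitch, yaw] about the fixed x, y, z axes, in that order (R = Rz(yaw) Ry(pitch) Rx(roll)).
In Python, from bench import r gives the robot as it stands.
- The arm moves only by the shell command python3 -m jog 'ROWS' [FORCE]. ROWS is JSON, a list of rows, each a list of 5 numbers: the shift along the tool's x, y, z in m, then the turn about the tool's z in degrees, then the opening in per cent of the stroke, from 0 (shut) to 100 (fully open). A call has 1 to 8 rows; each row is the pose to reach, as a shift and turn from the pose measured when the call began, along the tool's axes at that moment; what a row does not reach only later rows make up. A row lasts 1/10 s, in which the tool goes at most 50 mm and 8.59 degrees, less where a joint would pass 70% of its speed; a pose out of reach is approached as far as the arm can. A call with a gripper value outside its range is refused whole. The fingers move at their own pace and stop on an object; FORCE is the grip in N (left out, the last holds). Time passes only in rows, so rows that repeat a pose let the fingers close. It gives the time, the measured TCP pose, the force and the opening at its end, in the units of the state.
- r.sense(): the state, without advancing time (a new reading comes with each control period).
- r.snapshot(name): name is "scene" or "top" or "wrist"; returns a dict with "image" (420x560x3 uint8, red, green, blue), "K" (3x3 intrinsics, pixels), "distortion" ([k1, k2, p1, p2, k3] as OpenCV has them; the pictures are not rectified), "T" (4x4, takes a point from camera to world coordinates); the wrist camera has in their place "tool_from_camera" (4x4, takes a point from camera to tool coordinates, whose origin is the TCP and whose axes are the tool frame's). Camera axes: x right, y down, z forward; pixel columns grow to the right and rows downward; lengths in mm; the calibration is good to about 2 mm. A picture is of the moment at which its call begins: read the wrist's pose just before it. There is no depth.
- r.hand_in(): hands the job in, once; it reports no verdict.
Trained networks look in a picture, given as the dict that the camera call returned (one of the last four; its "shot" number tells which), for a name from the list of things; names that differ only in an ending like _2 or _b are one class to them, and where a whole thing is asked for, a point or a joint stands for the part that bears it (a point fixed in the world has none). Each returns a list of dicts, best first, with "conf" (0 to 1); they miss things now and then, are a little off and sometimes report something else, mostly with a low value. They report only what shows in the picture. A call takes as long as a camera call.
- r.search_frame(picture, label): "bbox" ([left, top, right, bottom] in pixels, round what is visible of it).
- r.pinpoint(picture, label): "uv" ([column, row] in pixels: a listed point, or the origin of a listed thing).
The state is a dict: "time": time; "joint_pos": joint angles; "qd": joint speeds; "joint_efforts": joint torques, N m; "tool_pos": TCP position; "tcp_rot": TCP orientation; "ft_force": force on the tool from outside, world axes, zero at the start; "wrist_torque": the same for the moment, N m; "finger_gap": finger opening in mm.
Only numpy, scipy, OpenCV 4.12 (cv2) and the standard library are available. Lean on these libraries where they do the work, as an engineer would, in place of code of your own. Each camera call takes 0.05 s, during which the arm holds its last target. There are 200 camera calls.

TASK

Fit the stop bolt with the oblong hammer head into the slotted strut: lower the head fully through the slot lengthwise until the collar sits on the strut, then swing its crossbar a quarter turn so that the head catches square under the lips. Only then flip the hinged guard of the start box up until it stays open by itself, press the start button under it all the way in and let it come back out. Leave the round-footed screw and the other things on the bench standing where they are.

Things in the scene. Friction and masses are not known exactly. Their poses are not given: they have to be found in the camera images.
- hammer_bolt: Loose steel stop bolt, 0.3 kg, 76 mm tall, upright on its head. Origin: centre of the head's underside, z up, x along head and crossbar (a half turn looks the same). Oblong head 44 (x) x 18 x 10 mm high; round shank 18 mm diameter; collar 36 mm diameter at z 18 to 24; dark crossbar 110 (x) x 16 mm at z 60 to 76.
- foot_bolt: Bystander: loose screw with the same shank, collar and crossbar (76 mm tall, bar 110 mm along x at z 60 to 76) but a round foot, 50 mm diameter x 10 mm, that does not fit the slot. Origin: centre of the foot's underside. Either of the two may stand nearer the robot's left.
- strut: Aluminium slotted strut fixed to the bench, slot up. Origin: centre of underside, x along the slot. 160 (x) x 64 x 41 mm high, 5 mm high feet to 77 mm wide. Slot 24 mm wide, 152 long; lips at z 37 to 41; hollow below 56 wide, open down to z 4. Ends closed. With the collar on the lips the bolt's origin is 23 mm above this one, crossbar at z 83 to 99; it turns and slides freely but for friction.
- start_box: Grey start box fixed to the bench, 120 (x) x 92 (y) x 50 mm high, origin at the centre of its underside, front to -x. On its top sits a push button under a hinged guard.
- guard_hinge (a point): Point on the guard's hinge axis, midway; the axis runs along the start box's y at the back of the box, 62 mm above the bench, 48 mm behind the box's origin.
- guard_tab (a point): Point on the upright thumb tab of the grey guard cover, 12 mm below the tab's end; moves with the guard. Tab 8 mm thick (box x), 30 wide (box y), standing 40 mm above the cover's top. Shut: 55 mm in front of the hinge axis, 60 mm above it (122 mm above the bench). Cover 98 mm from hinge axis to front edge, 74 wide, hollow, top 32 mm above the hinge axis (94 above the bench), 0.1 kg.
- guard (a joint): Guard hinge angle, rad: 0 = shut, 1.65 = fully back. The front swings up and back about the hinge. Free hinge: let go before about 1.1 rad it falls shut; past about 1.3 rad it falls fully back and stays.
- start_top (a point): Centre of the top face of the black start button (32 mm diameter), 12 mm in front of the start box's origin and 72 mm above the bench when out; pressed straight down.
- start (a joint): Travel of the start button, m: 0 = out, 0.006 = fully in; spring return, about 5 N when fully in.
- toggle_fixture: Fixed toggle clamp on a plate, 130 (x) x 80 (y) x 144 mm high, origin at the centre of its underside: an obstacle.
- glue_bottle: Bystander: standing bottle, 49 mm diameter, 128 mm high, origin at the centre of its underside.
- travel_mug: Bystander: standing travel mug, 86 mm diameter, 170 mm high, origin at the centre of its underside.
- spray_can: Bystander: standing spray can, 58 mm diameter, 217 mm high, origin at the centre of its underside.
- boxed_unit: Bystander: flat box 108 x 136 x 48 mm, origin at the centre of its underside.
- tape_roll: Bystander: roll of tape lying flat, 92 mm diameter, 45 mm high, origin at the centre of its underside.

How it is judged (in metres and radians):
On the way, in this order (a step that is already met when the one before it is completed fails the run):
1. the hammer head is through the slot, collar on the strut, crossbar still along the slot (z of hammer_bolt in the frame of strut between 0.019 and 0.028 m and y of hammer_bolt in the frame of strut between -0.012 and 0.012 m and x of hammer_bolt in the frame of strut between -0.075 and 0.075 m and angle between hammer_bolt's own z axis and vertical below 0.15 rad and angle between the x axis of hammer_bolt and the x axis of strut, either way round below 0.35 rad), for 0.1 s.
2. the crossbar is turned across the slot, head caught under the lips (z of hammer_bolt in the frame of strut between 0.019 and 0.028 m and y of hammer_bolt in the frame of strut between -0.012 and 0.012 m and x of hammer_bolt in the frame of strut between -0.075 and 0.075 m and angle between hammer_bolt's own z axis and vertical below 0.15 rad and angle between the x axis of hammer_bolt and the y axis of strut, either way round below 0.35 rad), for 0.2 s.
3. the guard is up and stays (value of joint guard above 1.4 rad and contact force between the fingers and guard below 0.3 N), for 0.2 s.
4. the start button is pressed in (value of joint start above 0.0045 m), for 0.05 s.
At the end, for the whole second after the job is handed in: Hammer bolt at rest and upright (0.15 rad) in the slot, origin 19 to 28 mm above the strut underside and within 12 mm of the centre line, crossbar within 0.35 rad of square across; guard open past 1.4 rad; start button pressed and out again (under 1.5 mm) (all of step 2 and value of joint guard above 1.4 rad and value of joint start below 0.0015 m and linear speed of hammer_bolt below 0.02 m/s); the robot touches nothing.
It fails at once if start button pressed before the bolt is caught in the strut (value of joint start above 0.003 m and not (z of hammer_bolt in the frame of strut between 0.019 and 0.028 m and y of hammer_bolt in the frame of strut between -0.012 and 0.012 m and x of hammer_bolt in the frame of strut between -0.075 and 0.075 m and angle between hammer_bolt's own z axis and vertical below 0.15 rad and angle between the x axis of hammer_bolt and the y axis of strut, either way round below 0.35 rad)).
It fails at once if the round-footed screw or another bystander pushed more than 40 mm from its place or tipped over (distance of any of foot_bolt, glue_bottle, travel_mug, spray_can, boxed_unit, tape_roll from where it was at the start of the episode above 0.04 m or angle between any of foot_bolt, glue_bottle, travel_mug, spray_can, boxed_unit, tape_roll's own z axis and vertical above 0.5 rad).
It also fails if it takes over 62 s, if anything falls off the work surface, if the arm or the gripper's body presses on something with over 40 N, if the wrist force passes 120 N, or if a joint passes its speed limit or range.

## Working session

There is one attempt and no reset: what is moved stays moved. The work goes in short steps, Python scripts to look and compute and a shell command to move; the robot and the scene stay as the last step left them, time stands still between calls to the robot, and variables do not carry over. Pictures are saved under pics/ and viewed, about 8 in all and at most 12, crops included, and the job is handed in when it is done.

```bash
mkdir -p pics; cat > h.py <<'E'
import numpy as np, cv2
from scipy.spatial.transform import Rotation as Ro
from bench import r
def camT(p,s=None):
    if 'T' in p: return np.array(p['T'])
    T=np.eye(4);T[:3,:3]=Ro.from_euler('xyz',s['tcp_rot'],degrees=True).as_matrix();T[:3,3]=s['tool_pos']
    return T@np.array(p['tool_from_camera'])
def atz(p,T,uv,z):
    q=cv2.undistortPoints(np.array([[uv]],float),np.array(p['K']),np.array(p['distortion']))[0,0]
    d=T[:3,:3]@[q[0],q[1],1];o=T[:3,3]
    return o+d*(z-o[2])/d[2]
def proj(p,T,X):
    Ti=np.linalg.inv(T);rv=cv2.Rodrigues(Ti[:3,:3])[0]
    return cv2.projectPoints(np.array(X,float).reshape(-1,1,3),rv,Ti[:3,3],np.array(p['K']),np.array(p['distortion']))[0][:,0]
def save(p,n,crop=None,k=1):
    im=p['image'][:,:,::-1]
    if crop: im=im[crop[1]:crop[3],crop[0]:crop[2]]
    cv2.imwrite('pics/'+n,cv2.resize(im,None,fx=k,fy=k,interpolation=cv2.INTER_CUBIC))
E
python3 - <<'E'
from h import *
print(r.sense())
Z=dict(hammer_bolt=0,foot_bolt=0,strut=0,start_box=0,guard_hinge=62,guard_tab=122,start_top=72,toggle_fixture=0,glue_bottle=0,travel_mug=0,spray_can=0,boxed_unit=0,tape_roll=0)
for c in ['top','scene']:
    p=r.snapshot(c);save(p,c+'0.png');T=camT(p)
    print(c,T[:3,3].round())
    for n,z in Z.items():
        print(n,[(np.round(d['uv'],0).tolist(),round(d['conf'],2),atz(p,T,d['uv'],z)[:2].round().tolist()) for d in r.pinpoint(p,n)[:2]])
E
```

```text
{'time': 0.0, 'joint_pos': array([ 6.64993117e+01,  7.51537944e+00,  8.53320983e+01, -1.26114040e-03,
        8.72604382e+01, -4.89365651e+00]), 'qd': array([-0.04380044, -0.04941514,  0.08336882, -0.06082954,  0.0395484 ,
       -0.01875911]), 'joint_efforts': array([ 7.39658481e-04, -5.69394779e+01, -5.00558746e+01, -5.01318198e-05,
        1.42759213e-02,  1.87965850e-05]), 'tool_pos': array([191.22764889, 568.15814251, 252.21454124]), 'tcp_rot': array([-1.79992049e+02,  1.07630029e-01,  7.13930372e+01]), 'ft_force': array([ 0.29721895,  0.96626236, -0.00403111]), 'wrist_torque': array([-0.03861786,  0.02877261, -0.01066754]), 'finger_gap': 85.34848439290653}
top [ 394.   34. 1296.]
hammer_bolt [([173.0, 253.0], 0.75, [439.0, 387.0])]
foot_bolt [([226.0, 240.0], 0.74, [481.0, 221.0])]
strut [([385.0, 232.0], 0.61, [507.0, -267.0])]
start_box [([306.0, 242.0], 0.89, [475.0, -25.0])]
guard_hinge [([304.0, 220.0], 0.66, [535.0, -14.0])]
guard_tab [([308.0, 238.0], 0.66, [480.0, -23.0])]
start_top [([349.0, 174.0], 0.67, [673.0, -148.0])]
toggle_fixture [([176.0, 253.0], 0.55, [437.0,
[... 431 characters left out ...]
t_bolt [([207.0, 227.0], 0.81, [481.0, 221.0])]
strut [([376.0, 284.0], 0.57, [505.0, -274.0]), ([294.0, 233.0], 0.52, [559.0, -16.0])]
start_box [([285.0, 259.0], 0.86, [478.0, -23.0])]
guard_hinge [([294.0, 233.0], 0.69, [533.0, -25.0])]
guard_tab [([289.0, 243.0], 0.82, [476.0, -31.0]), ([154.0, 222.0], 0.53, [397.0, 307.0])]
start_top []
toggle_fixture []
glue_bottle [([328.0, 290.0], 0.56, [440.0, -161.0])]
travel_mug [([357.0, 211.0], 0.56, [696.0, -161.0]), ([377.0, 282.0], 0.23, [509.0, -274.0])]
spray_can [([302.0, 199.0], 0.78, [674.0, 3.0])]
boxed_unit [([212.0, 173.0], 0.62, [653.0, 292.0])]
tape_roll [([242.0, 256.0], 0.65, [438.0, 91.0]), ([330.0, 291.0], 0.2, [440.0, -166.0])]
```

```bash
python3 - <<'E'
import cv2
for c,b in [('top',(130,130,430,300)),('scene',(110,130,430,330))]:
    a=cv2.imread(f'pics/{c}0.png')[b[1]:b[3],b[0]:b[2]]
    cv2.imwrite(f'pics/{c}0c.png',cv2.resize(a,None,fx=2.5,fy=2.5,interpolation=cv2.INTER_CUBIC))
E
```

```text
(no output)
```

View pics/top0c.png

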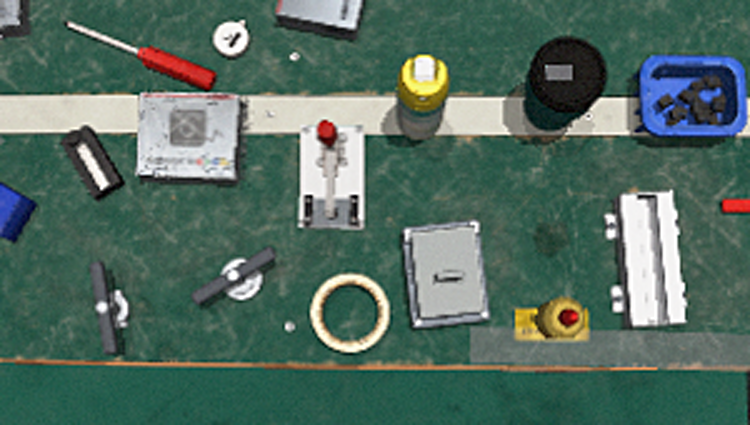

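View pics/scene0c.png

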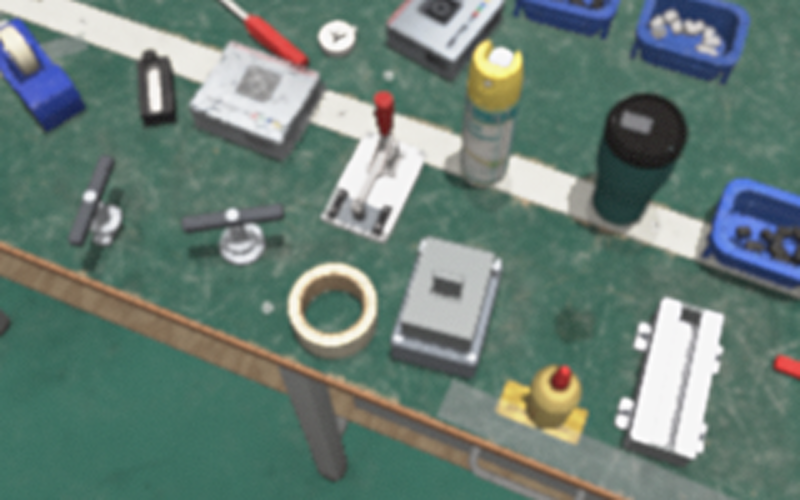

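Hammer bolt is the left one (top crop 105,308); the foot screw, with the big disc, is at (237,278). The strut is on the right at (652,258), and the guard tab shows at (448,275). I'll move above the bolt for a close look.

```bash
cat >> h.py <<'E'
def go(x,y,z,yaw):
    s=r.sense();R=Ro.from_euler('xyz',s['tcp_rot'],degrees=True).as_matrix()
    d=R.T@(np.array([x,y,z])-s['tool_pos'])/1000
    t=-((yaw-s['tcp_rot'][2]+180)%360-180)
    print('t',round(s['time'],1),'pos',s['tool_pos'].round(1),s['tcp_rot'].round(2),'shift',d.round(4),'turn',round(t,1))
E
python3 -c "
from h import *
go(420,370,250,98)
p=r.snapshot('wrist');print(np.array(p['tool_from_camera']).round(2))"
```

```text
t 1.4 pos [191.4 568.6 253.3] [-180.      0.     71.39] shift [-0.1153  0.28    0.0033] turn -26.6
[[   1.     -0.      0.     -0.84]
 [   0.      0.96    0.29  -72.95]
 [  -0.     -0.29    0.96 -120.7 ]
 [   0.      0.      0.      1.  ]]
```

```bash
python3 -m jog '[[-0.02,0.04,0,-5,100],[-0.038,0.08,0,-10,100],[-0.057,0.12,0,-15,100],[-0.076,0.16,0,-20,100],[-0.095,0.2,0,-25,100],[-0.115,0.24,0,-26.6,100],[-0.115,0.28,0,-26.6,100],[-0.115,0.28,0,-26.6,100]]' 60
python3 - <<'E'
from h import *
s=r.sense();p=r.snapshot('wrist');T=camT(p,s);save(p,'w1.png')
print(s['tool_pos'],s['tcp_rot'])
for n in ['hammer_bolt','foot_bolt']:
    for d in r.pinpoint(p,n): print(n,np.round(d['uv']),d['conf'],atz(p,T,d['uv'],0).round(1))
g=cv2.cvtColor(p['image'],cv2.COLOR_RGB2GRAY)
E
```

```text
time: 2.25
tool_pos: [423.9, 367.7, 253.4]
tcp_rot: [179.9, 0.0, 97.7]
ft_force: [-0.9, 0.0, -0.2]
finger_gap: 85.0
[423.89690801 367.73189012 253.35792652] [1.79904198e+02 4.45312388e-02 9.77283228e+01]
hammer_bolt [286. 193.] 0.94 [439.9 373.6   0. ]
foot_bolt [161. 201.] 0.62 [470.3 221.    0. ]
```

View pics/w1.png

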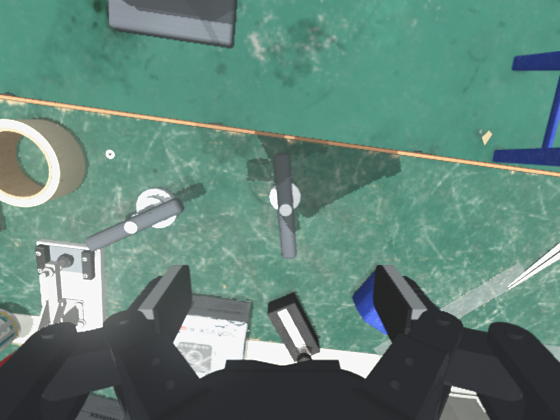

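The hammer bolt's bar runs from (282,155) to (288,257) with its top disc at (286,210). The collar and head show at (284,196), and the round-footed screw is separate at (155,208).

```bash
python3 - <<'E'
from h import *
s=r.sense();p=r.snapshot('wrist');T=camT(p,s)
hsv=cv2.cvtColor(p['image'],cv2.COLOR_RGB2HSV);sub=(slice(150,262),slice(268,304))
m=((hsv[...,1]<70)&(hsv[...,2]<110))
for v in range(152,262,8): 
    c=np.where(m[v,265:305])[0]+265; print(v,(c.min(),c.max(),len(c)) if len(c) else None, end=' ')
A=atz(p,T,(282,155),76);B=atz(p,T,(288.3,257),76);C=atz(p,T,(286,210),76)
print(A,B,np.linalg.norm(A-B),(A+B)/2,C,np.degrees(np.arctan2(*(B-A)[[1,0]])))
go(*((A+B)/2)[:2],150,np.degrees(np.arctan2(*(B-A)[[1,0]]))+90)
E
```

```text
152 (np.int64(266), np.int64(283), 16) 160 (np.int64(270), np.int64(297), 20) 168 (np.int64(269), np.int64(299), 23) 176 (np.int64(270), np.int64(299), 27) 184 (np.int64(272), np.int64(304), 21) 192 (np.int64(274), np.int64(304), 10) 200 (np.int64(275), np.int64(304), 11) 208 (np.int64(276), np.int64(304), 11) 216 (np.int64(289), np.int64(303), 3) 224 (np.int64(287), np.int64(291), 5) 232 (np.int64(291), np.int64(291), 1) 240 None 248 None 256 None [381.02147802 363.98959002  76.        ] [484.91647092 385.11380284  76.        ] 106.02076172935485 [432.96897447 374.55169643  76.        ] [434.41146304 375.45951905  76.        ] 11.492870707756838
t 2.5 pos [419.5 370.7 253.2] [-1.7997e+02 -1.0000e-02  9.8010e+01] shift [0.002  0.014  0.1032] turn -3.5
```

```bash
python3 -m jog '[[0.003,0.015,0.04,-3.5,100],[0.003,0.015,0.08,-3.5,100],[0.003,0.015,0.09,-3.5,100],[0.003,0.015,0.09,-3.5,100],[0.003,0.015,0.09,-3.5,100]]'
python3 - <<'E'
from h import *
r.snapshot('wrist')
s=r.sense();p=r.snapshot('wrist');T=camT(p,s);save(p,'w2.png')
print(s['tool_pos'],s['tcp_rot'])
for d in r.pinpoint(p,'hammer_bolt'): print(np.round(d['uv']),d['conf'],atz(p,T,d['uv'],0).round(1))
E
```

```text
time: 2.95
tool_pos: [434.0, 376.7, 165.1]
tcp_rot: [179.9, -0.1, 101.6]
ft_force: [0.5, -1.0, 0.5]
finger_gap: 85.5
[434.56755493 376.89377476 165.87137997] [ 1.79845522e+02 -9.82543242e-02  1.01547215e+02]
[277. 200.] 0.97 [438.2 371.7   0. ]
```

View pics/w2.png

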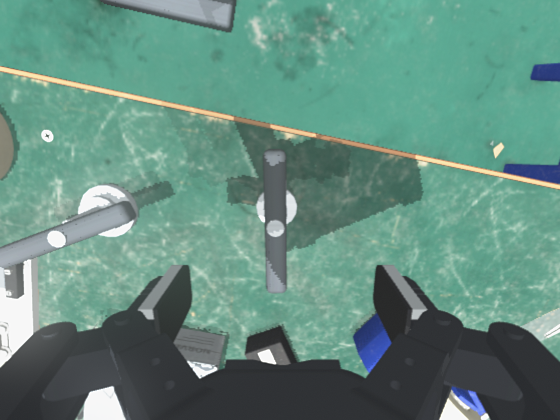

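The bar is now vertical in the view, from (275,157) to (276,290), with its top disc at (275,228).

```bash
python3 - <<'E'
from h import *
s=r.sense();p=r.snapshot('wrist');T=camT(p,s)
A=atz(p,T,(274.8,157),76);B=atz(p,T,(276,290),76);C=atz(p,T,(275.3,228),76)
print(A,B,np.linalg.norm(A-B),(A+B)/2,C,np.degrees(np.arctan2(*(B-A)[[1,0]])))
m=((A+B)/2+C)/2
go(*m[:2],69,np.degrees(np.arctan2(*(B-A)[[1,0]]))+90)
E
```

```text
[389.16373238 361.7542778   76.        ] [488.32719527 382.18687303  76.        ] 101.24664596890246 [438.74546383 371.97057541  76.        ] [438.85149852 371.88810021  76.        ] 11.642828451886603
t 3.1 pos [434.8 376.6 165.6] [ 1.7984e+02 -1.0000e-01  1.0152e+02] shift [-0.0055  0.0027  0.0966] turn -0.1
```

```bash
python3 -m jog '[[-0.0055,0.0027,0.03,0,100],[-0.0055,0.0027,0.06,0,100],[-0.0055,0.0027,0.09,0,100],[-0.0055,0.0027,0.0965,0,100],[-0.0055,0.0027,0.0965,0,100],[-0.0055,0.0027,0.0965,0,40],[-0.0055,0.0027,0.0965,0,10],[-0.0055,0.0027,0.0965,0,0]]' 80; python3 -m jog '[[0,0,0,0,0],[0,0,0,0,0],[0,0,0,0,0],[0,0,0,0,0],[0,0,0,0,0]]'
```

```text
time: 3.95
tool_pos: [439.8, 372.7, 70.9]
tcp_rot: [179.7, -0.2, 101.5]
ft_force: [1.2, 0.4, 0.4]
finger_gap: 43.8
time: 4.45
tool_pos: [440.6, 373.2, 72.2]
tcp_rot: [179.6, -0.2, 101.5]
ft_force: [-0.2, -1.2, 6.3]
finger_gap: 14.5
```

```bash
python3 -m jog '[[0,0,-0.05,0,0],[0,0,-0.1,0,0],[0,0,-0.15,0,0],[0,0,-0.19,0,0],[0,0,-0.19,0,0]]'; python3 -c "
from h import *
go(485,-268,262,98)"
```

```text
time: 4.95
tool_pos: [441.9, 374.1, 270.2]
tcp_rot: [178.9, -0.5, 101.5]
ft_force: [1.2, 0.8, -2.4]
finger_gap: 14.5
t 5.0 pos [441.9 374.1 270.2] [178.95  -0.48 101.53] shift [-0.6378 -0.0862  0.0013] turn 3.5
```

```bash
python3 -m jog '[[-0.045,-0.006,0,1,0],[-0.09,-0.012,0,2,0],[-0.135,-0.018,0,3,0],[-0.18,-0.024,0,3.5,0],[-0.225,-0.03,0,3.5,0],[-0.27,-0.036,0,3.5,0],[-0.315,-0.043,0,3.5,0],[-0.315,-0.043,0,3.5,0]]';python3 -c "
from h import *
go(485,-268,262,98)"
```

```text
time: 5.75
tool_pos: [462.1, 51.8, 265.0]
tcp_rot: [179.1, -0.4, 97.7]
ft_force: [-0.8, 0.8, -3.9]
finger_gap: 14.4
t 5.8 pos [462.1  51.8 265. ] [179.14  -0.43  97.69] shift [-3.20e-01 -2.01e-02  3.00e-04] turn -0.3
```

```bash
python3 -m jog '[[-0.05,-0.003,0,0,0],[-0.1,-0.006,0,0,0],[-0.15,-0.01,0,0,0],[-0.2,-0.013,0,0,0],[-0.25,-0.016,0,0,0],[-0.29,-0.019,0,0,0],[-0.32,-0.02,0,0,0],[-0.32,-0.02,0,0,0]]'; python3 -m jog '[[0,0,0,0,0]]'; python3 - <<'E'
from h import *
s=r.sense();p=r.snapshot('wrist');T=camT(p,s);save(p,'w3.png')
print(s['tool_pos'],s['tcp_rot'],s['joint_pos'].round(1))
for d in r.pinpoint(p,'strut'): print(np.round(d['uv']),d['conf'],atz(p,T,d['uv'],0).round(1))
p=r.snapshot('top');save(p,'top1.png',(350,170,450,300),5)
E
```

```text
time: 6.55
tool_pos: [484.4, -270.9, 260.1]
tcp_rot: [179.3, -0.5, 97.5]
ft_force: [-0.2, 0.2, -3.8]
finger_gap: 14.7
time: 6.65
tool_pos: [484.1, -270.6, 258.5]
tcp_rot: [179.4, -0.6, 97.4]
ft_force: [0.3, 0.4, -3.8]
finger_gap: 15.0
[ 484.09443288 -270.56774002  258.5082362 ] [179.3688853   -0.60855268  97.41389342] [ -35.     0.2   92.3    0.9   87.4 -132.5]
[272. 195.] 0.8 [ 507.9 -278.4    0. ]
```

View pics/w3.png

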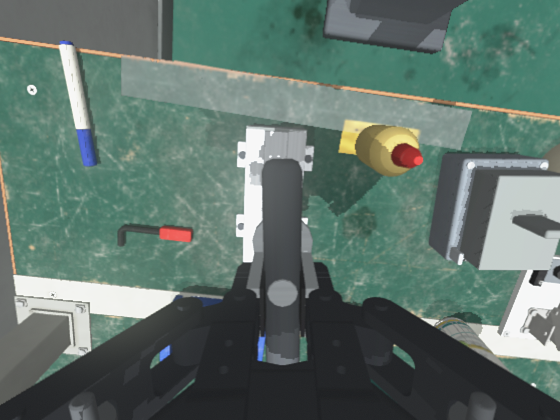

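```bash
python3 -m jog '[[0.03,-0.015,0,0,0],[0.06,-0.03,0,0,0],[0.075,-0.04,0,0,0],[0.075,-0.04,0,0,0],[0.075,-0.04,0,0,0]]'; python3 - <<'E'
from h import *
r.snapshot('wrist')
s=r.sense();p=r.snapshot('wrist');T=camT(p,s);save(p,'w4.png',(20,60,320,380),2)
import pickle;pickle.dump((s,p),open('w4.pkl','wb'))
print(s['tool_pos'],s['tcp_rot'])
for d in r.pinpoint(p,'strut'): print(np.round(d['uv']),d['conf'],atz(p,T,d['uv'],0).round(1))
E
```

```text
time: 7.3
tool_pos: [435.0, -199.8, 259.7]
tcp_rot: [179.3, -0.5, 97.6]
ft_force: [0.5, -0.9, -2.9]
finger_gap: 14.4
[ 435.2154848  -200.23948971  259.67744378] [179.29398824  -0.51631097  97.59403641]
[214. 223.] 0.91 [ 506.6 -278.6    0. ]
```

View pics/w4.png

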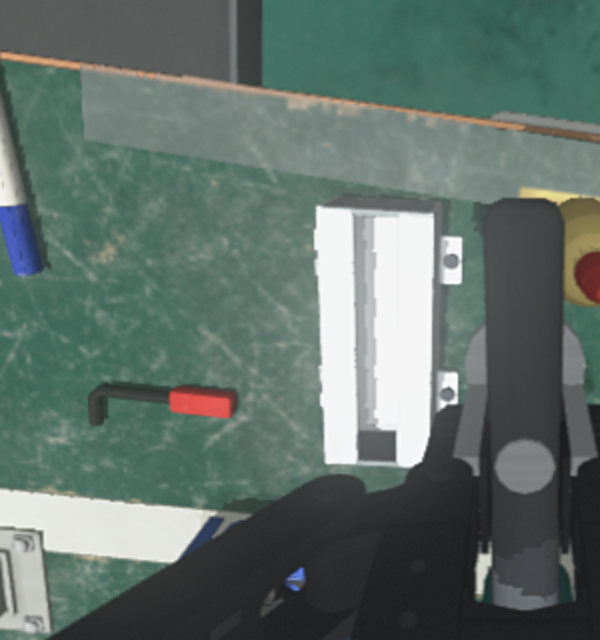

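The strut's top face corners are at crop (317,207), (433,211) and (327,464), and the slot corners are at (354,212), (398,214), (358,460) and (396,460). I'll fit the strut model to these.

```bash
python3 - <<'E'
from h import *
import pickle
from scipy.optimize import least_squares
s,p=pickle.load(open('w4.pkl','rb'));T=camT(p,s)
uv=np.array([(317,207),(433,211),(327,464),(354,212),(398,214),(358,460),(396,460)],float)/2+[20,60]
M=np.array([(-80,-32),(-80,32),(80,-32),(-76,-12),(-76,12),(76,-12),(76,12)],float)
def P(q):
    c,d=np.cos(q[2]),np.sin(q[2]);X=M@np.array([[c,d],[-d,c]])+q[:2]
    return np.c_[X,np.full(len(X),41+(q[3] if len(q)>3 else 0))]
for x0 in ([507,-270,.13],[507,-270,.13,0]):
    f=least_squares(lambda q:(proj(p,T,P(q))-uv).ravel(),x0,loss='soft_l1')
    print(f.x,np.degrees(f.x[2]));print((proj(p,T,P(f.x))-uv).round(1).tolist())
# bolt bar in hand: ends and disc in tool frame, z of bar top
R=T.copy()
for c in [(525,203),(525,467)]:
    q=np.array(c)/2+[20,60]
    tp=s['tool_pos'];zt=tp[2]+5
    X=atz(p,T,q,zt);Rm=Ro.from_euler('xyz',s['tcp_rot'],degrees=True).as_matrix()
    print('bar',X,'tool',Rm.T@(X-tp))
E
```

```text
[ 5.03258986e+02 -2.76516857e+02  7.11907405e-02] 4.078928972489226
[[-0.5, -1.4], [0.7, 0.2], [-0.4, -0.7], [-0.3, 0.9], [-0.2, 1.2], [0.3, -0.7], [0.8, 0.2]]
[ 5.02857048e+02 -2.76294520e+02  7.09742330e-02  1.07554301e+00] 4.06652400377862
[[-0.6, -1.6], [0.8, -0.0], [-0.5, -0.5], [-0.3, 0.7], [-0.2, 1.0], [0.2, -0.5], [0.8, 0.4]]
bar [ 377.9002233  -208.66577974  264.67744378] tool [ -0.73290162 -57.86003684  -5.7201885 ]
bar [ 433.06371257 -201.30541239  264.67744378] tool [-0.72712279 -2.21189935 -5.03439258]
```

```bash
cat >> h.py <<'E'
def goh(x,y,h,yaw,L=72):
    "place the bolt head (L below TCP along tool z) at x,y with underside height h"
    s=r.sense();z=Ro.from_euler('xyz',s['tcp_rot'],degrees=True).as_matrix()[:,2]
    print('head now',(s['tool_pos']+L*z).round(1))
    go(*(np.array([x,y,h])-L*z),yaw)
E
python3 -c "
from h import *
goh(505,-275.8,60,94.1)"
```

```text
head now [ 435.9 -200.   187.4]
t 7.5 pos [ 435.2 -200.7  259.4] [179.33  -0.55  97.54] shift [-0.0855  0.0571  0.1273] turn 3.4
```

```bash
python3 -m jog '[[-0.035,0.023,0,3.4,0],[-0.07,0.047,0,3.4,0],[-0.0855,0.057,0.02,3.4,0],[-0.0855,0.057,0.06,3.4,0],[-0.0855,0.057,0.1,3.4,0],[-0.0855,0.057,0.127,3.4,0],[-0.0855,0.057,0.127,3.4,0],[-0.0855,0.057,0.127,3.4,0]]'; python3 - <<'E'
from h import *
r.snapshot('top')
s=r.sense();p=r.snapshot('wrist');save(p,'w5.png',(180,60,400,330),2)
goh(505,-275.8,40,94.1)
E
```

```text
time: 8.25
tool_pos: [504.2, -276.8, 132.3]
tcp_rot: [179.4, -0.6, 94.1]
ft_force: [0.1, -0.3, -2.1]
finger_gap: 14.6
head now [ 506.6 -277.1   62.8]
t 8.3 pos [ 505.6 -277.7  134.8] [179.2   -0.45  94.13] shift [ 0.0012 -0.0018  0.0228] turn 0.0
```

View pics/w5.png

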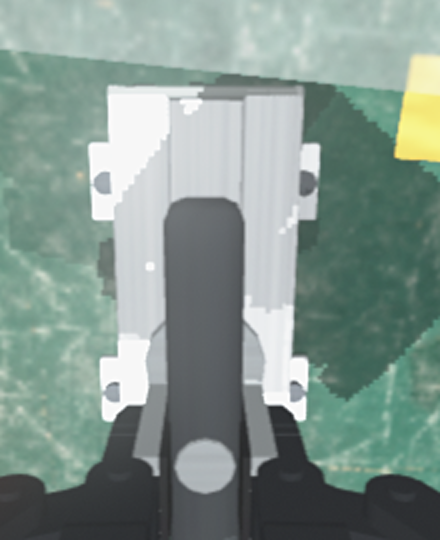

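The bar (crop 165–244) lies in line with the slot (168–244), about 0.5 mm to the left. I'll lower it and watch the force.

```bash
python3 -m jog '[[0.0008,0,0.006,0,0],[0.0008,0,0.012,0,0],[0.0008,0,0.018,0,0],[0.0008,0,0.023,0,0],[0.0008,0,0.023,0,0]]'
```

```text
time: 8.85
tool_pos: [505.1, -276.2, 110.4]
tcp_rot: [179.3, -0.5, 94.1]
ft_force: [-0.3, 1.4, -3.3]
finger_gap: 14.8
```

```bash
python3 -m jog '[[0,0,0.005,0,0],[0,0,0.01,0,0],[0,0,0.014,0,0],[0,0,0.016,0,0],[0,0,0.016,0,0],[0,0,0.016,0,0]]'
```

```text
time: 9.45
tool_pos: [505.4, -275.9, 95.3]
tcp_rot: [179.3, -0.5, 94.1]
ft_force: [-3.0, 2.2, 4.6]
finger_gap: 14.4
```

Contact came at the expected seating height, with the bolt origin at about 23 mm. Now the quarter turn about the bolt axis.

```bash
python3 -m jog '[[-0.0003,0,0,8,0],[-0.0007,-0.0001,0,16,0],[-0.001,-0.0002,0,24,0],[-0.0013,-0.0004,0,32,0],[-0.0016,-0.0006,0,40,0],[-0.0019,-0.0008,0,48,0],[-0.0021,-0.0011,0,56,0],[-0.0021,-0.0011,0,56,0]]'
```

```text
time: 10.25
tool_pos: [504.6, -278.3, 95.4]
tcp_rot: [-180.0, -0.9, 38.0]
ft_force: [-0.9, 0.7, -0.9]
finger_gap: 14.8
```

```bash
python3 -m jog '[[-0.0004,0,0,8,0],[-0.0007,-0.0001,0,16,0],[-0.001,-0.0002,0,24,0],[-0.0013,-0.0004,0,32,0],[-0.0014,-0.0004,0,34,0],[-0.0014,-0.0004,0,34,0],[-0.0014,-0.0004,0,34,0]]'; python3 - <<'E'
from h import *
p=r.snapshot('wrist');save(p,'w6.png',(80,20,480,350),1.8)
E
```

```text
time: 10.95
tool_pos: [503.4, -278.9, 95.5]
tcp_rot: [-179.5, -0.7, 4.2]
ft_force: [0.5, 0.3, -2.1]
finger_gap: 14.6
```

View pics/w6.png

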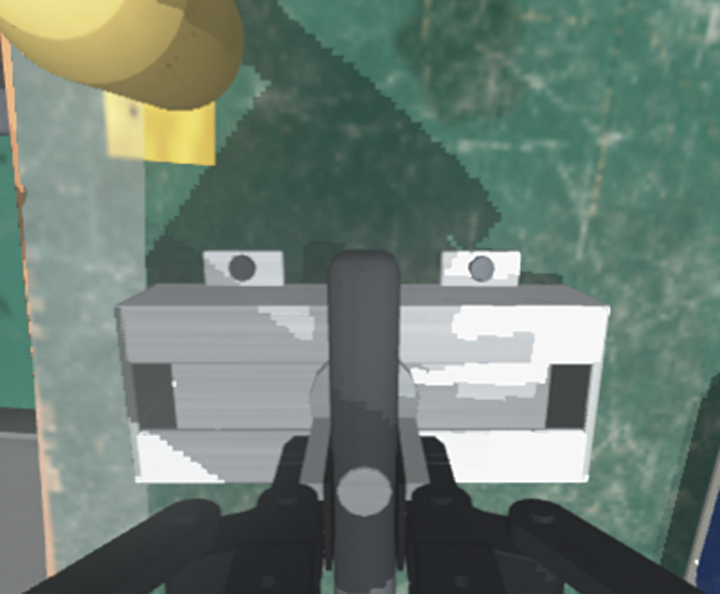

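The crossbar lies square across the strut (crop bar at col 365, rows 250–590), with the collar over the slot. I'll settle it, release, lift and check.

```bash
python3 -m jog '[[0,0,0.0007,0,0],[0,0,0.0007,0,0],[0,0,0.0007,0,50],[0,0,0.0007,0,50],[0,0,0.0007,0,50],[0,0,0.0007,0,50]]'; python3 -m jog '[[0,0,-0.03,0,50],[0,0,-0.07,0,50],[0,0,-0.11,0,50],[0,0,-0.15,0,50],[0,0,-0.17,0,50],[0,0,-0.17,0,50]]'; python3 - <<'E'
from h import *
r.snapshot('top')
s=r.sense();p=r.snapshot('wrist');T=camT(p,s);save(p,'w7.png');print(s['tool_pos'],s['tcp_rot'],s['joint_pos'].round(1))
for n,z in [('hammer_bolt',23),('guard_tab',122),('guard_hinge',62),('start_box',0)]:
    for d in r.pinpoint(p,n)[:2]: print(n,np.round(d['uv']),d['conf'],atz(p,T,d['uv'],z).round(1))
E
```

```text
time: 11.6
tool_pos: [503.4, -278.9, 94.7]
tcp_rot: [-179.5, -0.7, 4.2]
ft_force: [0.2, 0.0, 0.9]
finger_gap: 42.8
time: 12.2
tool_pos: [503.0, -281.8, 269.6]
tcp_rot: [-179.8, -1.1, 4.2]
ft_force: [-0.1, 0.4, 0.5]
finger_gap: 42.6
[ 502.21193837 -281.21139871  266.84440313] [-179.6471111    -0.92260947    4.19540342] [-34.9   2.9  88.8   0.9  87.9 -39.1]
hammer_bolt [279. 178.] 0.84 [ 502.9 -275.8   23. ]
```

View pics/w7.png

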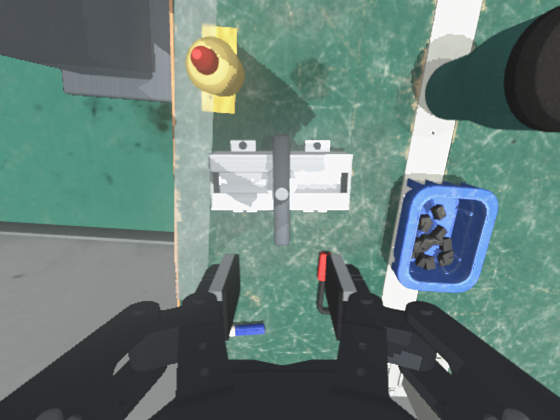

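The bolt is seated and square across the strut at (280,190), and it is undisturbed. Next I go to the start box.

```bash
python3 -c "
from h import *
go(420,-25,265,95)"
```

```text
t 12.5 pos [ 500.6 -280.1  262.7] [-179.38   -0.6     4.19] shift [-6.180e-02 -2.603e-01 -2.000e-04] turn -90.8
```

```bash
python3 -m jog '[[-0.007,-0.03,0,-8,0],[-0.014,-0.06,0,-16,0],[-0.022,-0.09,0,-24,0],[-0.03,-0.12,0,-32,0],[-0.037,-0.15,0,-40,0],[-0.044,-0.18,0,-48,0],[-0.052,-0.22,0,-56,0],[-0.062,-0.26,0,-64,0]]'; python3 -c "
from h import *
go(420,-25,265,95)"
```

```text
time: 13.3
tool_pos: [418.8, -24.1, 263.7]
tcp_rot: [179.8, -0.8, 68.5]
ft_force: [0.8, 1.6, 0.7]
finger_gap: -0.2
t 13.3 pos [418.8 -24.1 263.7] [179.83  -0.8   68.47] shift [-0.0003  0.0015 -0.0013] turn -26.5
```

```bash
python3 -m jog '[[0,0,0,-8,0],[0,0,0,-16,0],[0,0,0,-24,0],[0,0,0,-26.5,0],[0,0,0,-26.5,0],[0,0,0,-26.5,0]]'; python3 - <<'E'
from h import *
import pickle
r.snapshot('top')
s=r.sense();p=r.snapshot('wrist');T=camT(p,s);save(p,'w8.png');pickle.dump((s,p),open('w8.pkl','wb'));print(s['tool_pos'],s['tcp_rot'],s['joint_pos'].round(1))
for n,z in [('guard_tab',122),('guard_hinge',62),('start_box',0)]:
    for d in r.pinpoint(p,n)[:2]: print(n,np.round(d['uv']),d['conf'],atz(p,T,d['uv'],z).round(1))
E
```

```text
time: 13.9
tool_pos: [418.5, -24.1, 263.0]
tcp_rot: [179.6, -0.7, 94.9]
ft_force: [0.1, 0.6, 0.3]
finger_gap: -0.1
[418.52394421 -24.11001357 263.12149175] [179.54134015  -0.65960789  94.88181462] [ -10.9  -22.3  111.5    0.8   90.6 -105.8]
guard_tab [268. 260.] 0.93 [472.9 -31.4 122. ]
start_box [273. 225.] 0.77 [481.9 -28.4   0. ]
```

View pics/w8.png

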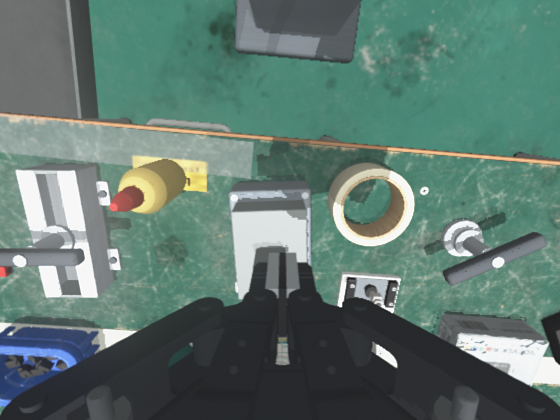

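The guard tab is at about (268,250), partly hidden by the fingers; fused, it lies at roughly (476,-27,122), with box yaw about 5°. I'll lower the closed fingers in front of the tab.

```bash
python3 -c "
from h import *
go(437,-30.8,141,95)"
```

```text
t 14.2 pos [418.8 -24.2 263.6] [179.49  -0.65  94.93] shift [-0.0096  0.0165  0.1226] turn -0.1
```

```bash
python3 -m jog '[[-0.01,0.008,0.04,0,0],[-0.01,0.016,0.08,0,0],[-0.01,0.0165,0.11,0,0],[-0.01,0.0165,0.1225,0,0],[-0.01,0.0165,0.1225,0,0],[-0.01,0.0165,0.1225,0,0]]'; python3 - <<'E'
from h import *
s=r.sense();print(s['tool_pos'],s['tcp_rot'])
p=r.snapshot('wrist');T=camT(p,s);save(p,'w9.png',(160,120,440,400),2)
for n,z in [('guard_tab',122),('guard_hinge',62),('start_box',0)]:
    for d in r.pinpoint(p,n)[:2]: print(n,np.round(d['uv']),d['conf'],atz(p,T,d['uv'],z).round(1))
E
```

```text
time: 14.75
tool_pos: [437.7, -31.4, 142.5]
tcp_rot: [179.4, -0.6, 94.9]
ft_force: [0.3, -0.2, 1.1]
finger_gap: 0.0
[437.68586213 -31.386765   142.49850316] [179.41634209  -0.62247287  94.93040316]
guard_tab [281. 332.] 0.73 [474.9 -29.3 122. ]
guard_tab [545. 264.] 0.65 [423.8  99.6 122. ]
start_box [282. 250.] 0.8 [482.2 -26.8   0. ]
```

View pics/w9.png

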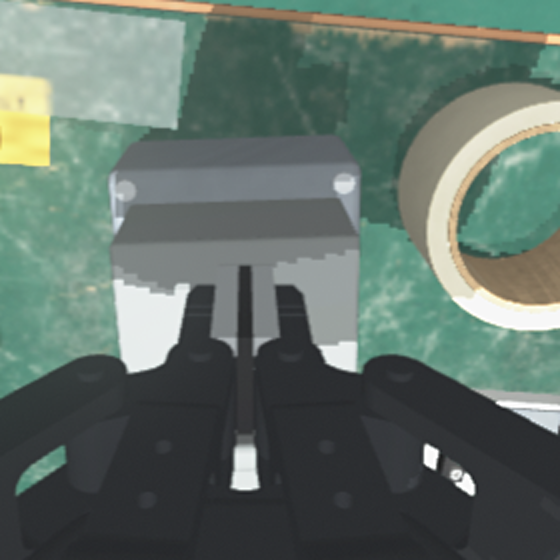

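The fingers sit in front of the tab, centred on the cover (col 111–358) to about 3 mm. I'll push along the arc in two stages.

```bash
python3 -m jog '[[-0.002,0.015,0,0,0],[-0.002,0.025,0,0,0],[-0.002,0.033,-0.007,0,0],[-0.002,0.0415,-0.0134,0,0],[-0.002,0.051,-0.018,0,0],[-0.002,0.061,-0.022,0,0],[-0.002,0.061,-0.022,0,0]]'
```

```text
time: 15.65
tool_pos: [500.6, -28.4, 166.9]
tcp_rot: [179.2, -0.6, 95.0]
ft_force: [-1.7, -0.2, 1.5]
finger_gap: 0.0
```

```bash
python3 -m jog '[[0,0.011,-0.0015,0,0],[0,0.021,-0.002,0,0],[0,0.031,-0.001,0,0],[0,0.042,0.001,0,0],[0,0.053,0.005,0,0],[0,0.063,0.01,0,0],[0,0.072,0.016,0,0],[0,0.072,0.016,0,0]]'
```

```text
time: 16.45
tool_pos: [572.7, -21.9, 150.5]
tcp_rot: [179.3, -0.6, 95.0]
ft_force: [-0.7, 0.6, 0.3]
finger_gap: -0.1
```

```bash
python3 -m jog '[[0,0.008,-0.002,0,0],[0,0.016,-0.006,0,0],[0,0.02,-0.02,0,0],[0,0.02,-0.05,0,0],[0,0.02,-0.09,0,0],[0,0.02,-0.11,0,0],[0,0.02,-0.11,0,0]]'; python3 - <<'E'
from h import *
for c in ['scene','top']:
    p=r.snapshot(c);T=camT(p);save(p,c+'2.png')
    for n,z in [('guard_tab',119),('start_top',72),('hammer_bolt',23)]:
        for d in r.pinpoint(p,n)[:2]: print(c,n,np.round(d['uv']),round(d['conf'],2),atz(p,T,d['uv'],z).round(1))
go(420,-30,265,95)
E
```

```text
time: 17.15
tool_pos: [593.9, -21.7, 267.5]
tcp_rot: [178.8, -0.5, 95.0]
ft_force: [-0.0, 0.3, 0.5]
finger_gap: 0.2
scene guard_tab [298. 202.] 0.77 [593.   -7.7 119. ]
scene guard_tab [288. 252.] 0.67 [453.2 -37.3 119. ]
scene start_top [290. 252.] 0.53 [474.2 -36.8  72. ]
scene hammer_bolt [377. 280.] 0.89 [ 505.5 -269.6   23. ]
top guard_tab [305. 196.] 0.96 [598.  -14.6 119. ]
top guard_tab [303. 242.] 0.32 [468.8  -8.9 119. ]
top start_top [310. 240.] 0.43 [476.3 -31.7  72. ]
top hammer_bolt [386. 234.] 0.84 [ 500.6 -266.    23. ]
t 17.6 pos [590.8 -21.4 259.5] [179.41  -0.62  94.96] shift [ 0.0062 -0.1708 -0.0072] turn -0.0
```

```bash
python3 -m jog '[[0.001,-0.03,0,0,0],[0.001,-0.07,0,0,0],[0.002,-0.11,0,0,0],[0.002,-0.15,0,0,0],[0.002,-0.18,0,0,0],[0.002,-0.19,0,0,0],[0.002,-0.19,0,0,0]]'; python3 - <<'E'
from h import *
r.snapshot('top')
s=r.sense();p=r.snapshot('wrist');T=camT(p,s);save(p,'w10.png',(140,100,420,310),2.7);print(s['tool_pos'],s['tcp_rot'])
for n,z in [('guard_tab',119),('start_top',72),('start_box',0),('guard_hinge',62)]:
    for d in r.pinpoint(p,n)[:2]: print(n,np.round(d['uv']),round(d['conf'],2),atz(p,T,d['uv'],z).round(1))
E
```

```text
time: 18.25
tool_pos: [400.4, -35.8, 257.4]
tcp_rot: [179.4, -0.6, 94.9]
ft_force: [0.3, 0.9, 0.2]
finger_gap: 0.1
[401.20848571 -35.82254193 257.54028779] [179.37132967  -0.60838161  94.93300025]
start_top [279. 254.] 0.61 [470.4 -32.   72. ]
start_box [282. 242.] 0.58 [486.9 -27.1   0. ]
```

View pics/w10.png

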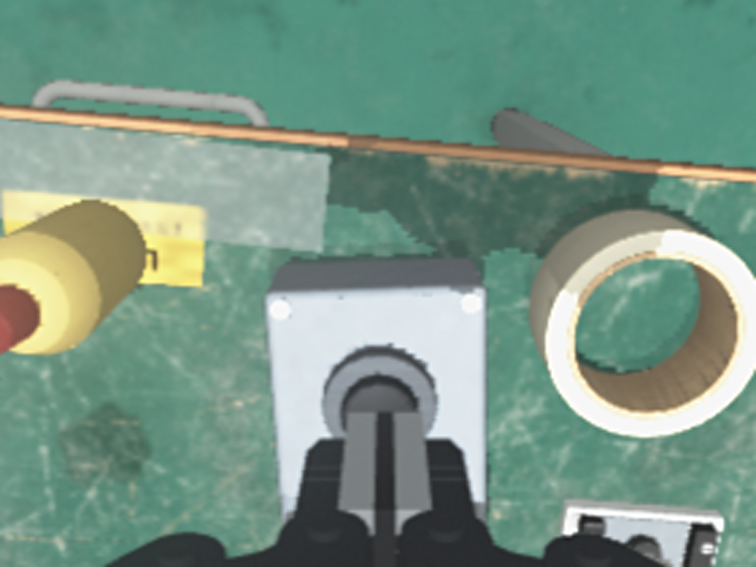

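The guard is open and the button shows inside its ring at crop (380,400), which is image (280.6,248). The box's front top corners are at image (238.5,208) and (320.4,207.4).

```bash
python3 - <<'E'
from h import *
s=r.sense();p=r.snapshot('wrist');T=camT(p,s)
A=atz(p,T,(238.5,208),50);B=atz(p,T,(320.4,207.4),50)
n=np.array([-(A-B)[1],(A-B)[0]]);n/=np.linalg.norm(n[:2]);n*=np.sign(n[0])
print(A,B,np.linalg.norm(A-B),n,'btn',(A+B)[:2]/2+48*n)
print('ring',atz(p,T,(280.6,248),60))
go(470,-30,115,95)
E
```

```text
[429.44228045 -79.80559322  50.        ] [421.27901511   9.87599638  50.        ] 90.05235374526296 [0.99588279 0.09065022] btn [473.16302186 -30.61358804]
ring [468.84077565 -30.11239978  60.        ]
t 18.6 pos [401.7 -35.7 257.4] [179.45  -0.64  94.98] shift [-0.0019  0.0672  0.143 ] turn -0.0
```

```bash
python3 -m jog '[[-0.002,0.03,0.03,0,0],[-0.002,0.06,0.06,0,0],[-0.002,0.068,0.1,0,0],[-0.002,0.068,0.135,0,0],[-0.002,0.068,0.143,0,0],[-0.002,0.068,0.143,0,0]]'; python3 -m jog '[[0,0,0.01,0,0],[0,0,0.02,0,0],[0,0,0.024,0,0],[0,0,0.026,0,0],[0,0,0.026,0,0]]'
```

```text
time: 19.2
tool_pos: [469.7, -29.7, 113.6]
tcp_rot: [179.7, -0.7, 95.0]
ft_force: [-0.7, -0.2, 0.1]
finger_gap: -0.1
time: 19.7
tool_pos: [470.5, -29.7, 88.4]
tcp_rot: [179.6, -0.7, 95.0]
ft_force: [0.5, -0.4, 3.9]
finger_gap: -0.3
```

```bash
python3 -m jog '[[0,0,0.0015,0,0],[0,0,0.0025,0,0],[0,0,0.0025,0,0],[0,0,0.0025,0,0]]'
```

```text
time: 20.1
tool_pos: [470.7, -29.7, 87.8]
tcp_rot: [179.6, -0.7, 95.0]
ft_force: [-8.4, 1.0, 18.9]
finger_gap: -0.1
```

The force rose from 3.9 to 18.9 N, so the button is on its stop. I'll retreat and check.

```bash
python3 -m jog '[[0,0,-0.02,0,0],[0,0,-0.05,0,0],[0,-0.02,-0.09,0,0],[0,-0.05,-0.13,0,0],[0,-0.07,-0.16,0,0],[0,-0.07,-0.16,0,0],[0,-0.07,-0.16,0,0],[0,-0.07,-0.16,0,0]]'; python3 - <<'E'
from h import *
for c in ['scene','top']:
    p=r.snapshot(c);T=camT(p);save(p,c+'3.png',(330,150,440,330) if c=='top' else None,3 if c=='top' else 1)
    for n,z in [('guard_tab',119),('start_top',72),('hammer_bolt',23),('foot_bolt',0),('glue_bottle',0),('tape_roll',0),('spray_can',0),('travel_mug',0),('boxed_unit',0)]:
        for d in r.pinpoint(p,n)[:1]: print(c,n,round(d['conf'],2),atz(p,T,d['uv'],z).round(1)[:2])
print(r.sense()['ft_force'].round(1))
a=cv2.imread('pics/scene3.png')[130:340,140:440];b=cv2.imread('pics/top3.png')
cv2.imwrite('pics/fin.png',cv2.resize(a,None,fx=2.6,fy=2.6,interpolation=cv2.INTER_CUBIC))
E
```

```text
time: 20.9
tool_pos: [399.6, -37.5, 246.1]
tcp_rot: [179.7, -0.7, 95.0]
ft_force: [0.3, 0.9, 0.1]
finger_gap: -0.1
scene start_top 0.53 [480.5 -35.2]
scene hammer_bolt 0.58 [ 501.2 -270.6]
scene foot_bolt 0.71 [477.8 224.5]
scene glue_bottle 0.96 [ 436.4 -168.2]
scene tape_roll 0.53 [431.1  89.8]
scene travel_mug 0.91 [ 695.7 -154.1]
top guard_tab 0.57 [582.5  -4.7]
top hammer_bolt 0.59 [ 500.  -259.2]
top foot_bolt 0.83 [480.2 219.4]
top tape_roll 0.58 [427.5  89.4]
top spray_can 0.71 [681.4  -1.1]
top travel_mug 0.62 [ 688.3 -160.1]
top boxed_unit 0.9 [651.2 278.8]
[-0.6  1.  -0.1]
```

```bash
python3 -c "
from bench import r
print(r.hand_in(), r.sense()['time'])"
```

```text
the job is handed in; nothing more can be done
the job is handed in; nothing more can be done
```

I fitted the hammer bolt into the strut and turned it a quarter turn. Then I flipped the guard open, pressed the start button, backed off and handed the job in at about 21 s of the 62 s. No verdict was reported.

**Bolt:** Contact came at the expected seating height, with the bolt's origin about 23 mm above the strut's underside. The crossbar then turned to about 90° to the slot. The wrist picture after release showed it square across the slot and undisturbed.

**Guard:** Both fixed cameras put the tab at about x = 595 right after the flip, where a fully open guard would have it. The wrist picture just before the press also showed the cover out of the way. In the last check only the top camera found the tab, at x of about 582 with medium confidence.

**Button:** The force rose from 3.9 N to 18.9 N, so it reached its stop. I did not measure it coming back out. The fingers are well clear and the wrist force is back near zero.

**Bystanders:** Those the networks found at the end were within about 15 mm of their first readings, which is within their scatter. The last bolt readings scattered too, by 7 mm or more along y (-259 to -271, against about -276 from the wrist camera). I trust the wrist view more.

**Not done:** I could not look at a final picture, because the limit of 12 views was already used up.

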